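# Load the open controllers into their burn-in nests

## Task

Load the three open-frame controllers, the ones with bare boards and rows of screw terminals on top, into the burn-in nests, each into the nest made for its length: the longest first because it warms up slowest, then the middle one, then the shortest. Keep them upright and set each down gently, square in its tray with the bezel flat on the tray's floor. Leave the two finished controllers in closed cases standing where they are.

Things in the scene. Friction and masses are not known exactly. Their poses are not given: they have to be found in the camera images.
- open_long: The longest open-frame controller, loose, about 260 g: bare green boards on edge under a black terminal block (two rows of bright screws between ribs). Footprint 96 x 48 mm. Stands on its black bezel (8 mm thick); above it the chassis is 90 x 40 mm, to be gripped across the 40 mm, 10 to 70 mm up; height 75 mm. Origin: centre of underside; x along its length, y across, z up.
- open_mid: The middle open-frame controller, loose, about 200 g: bare green boards on edge under a black terminal block (two rows of bright screws between ribs). Footprint 72 x 48 mm. Stands on its black bezel (8 mm thick); above it the chassis is 66 x 40 mm, to be gripped across the 40 mm, 10 to 70 mm up; height 75 mm. Origin: centre of underside; x along its length, y across, z up.
- open_short: The shortest open-frame controller, loose, about 150 g: bare green boards on edge under a black terminal block (two rows of bright screws between ribs). Footprint 48 x 48 mm. Stands on its black bezel (8 mm thick); above it the chassis is 42 x 40 mm, to be gripped across the 40 mm, 10 to 70 mm up; height 75 mm. Origin: centre of underside; x along its length, y across, z up.
- closed_long: A finished controller in a smooth closed black case with a plain flat top, loose, not to be moved. Footprint 96 x 48 mm, height 75 mm, same frame as the open ones.
- closed_mid: A finished controller in a smooth closed black case with a plain flat top, loose, not to be moved. Footprint 72 x 48 mm, height 75 mm, same frame as the open ones.
- nest_long: The longest burn-in nest, fixed: a tray for the 96 x 48 mm controller. Inside 114 x 66 mm (9 mm play all round), floor 6 mm above the bench, aluminium rim 4 mm thick, its top 16 mm above the bench. A connector pod, 50 x 20 mm, 23 mm high, stands outside the middle of its +y side. Origin: at bench height under the centre of the tray (without pod); x along its length, y across, z up.
- nest_mid: The middle burn-in nest, fixed: a tray for the 72 x 48 mm controller. Inside 90 x 66 mm (9 mm play all round), floor 6 mm above the bench, aluminium rim 4 mm thick, its top 16 mm above the bench. A connector pod, 50 x 20 mm, 23 mm high, stands outside the middle of its +y side. Origin: at bench height under the centre of the tray (without pod); x along its length, y across, z up.
- nest_short: The shortest burn-in nest, fixed: a tray for the 48 x 48 mm controller. Inside 66 x 66 mm (9 mm play all round), floor 6 mm above the bench, aluminium rim 4 mm thick, its top 16 mm above the bench. A connector pod, 50 x 20 mm, 23 mm high, stands outside the middle of its +y side. Origin: at bench height under the centre of the tray (without pod); x along its length, y across, z up.
Not all that is in view belongs to the job. Leave any blue or pink look-alike of the open_mid alone. What is shaped like the open_short but purple is not meant.

How it is judged:
On the way, in this order (a step that is already met when the one before it is completed fails the run):
1. the longest open controller stands released in the longest nest (horizontal distance between open_long and nest_long below 0.015 m and z of open_long in the frame of nest_long between 0.003 and 0.009 m and angle between open_long's own z axis and vertical below 0.08 rad and angle between the x axis of open_long and the x axis of nest_long, either way round below 0.3 rad and contact force between open_long and the fingers below 0.1 N and linear speed of open_long below 0.03 m/s), for 0.2 s.
2. the middle open controller stands released in the middle nest (horizontal distance between open_mid and nest_mid below 0.015 m and z of open_mid in the frame of nest_mid between 0.003 and 0.009 m and angle between open_mid's own z axis and vertical below 0.08 rad and angle between the x axis of open_mid and the x axis of nest_mid, either way round below 0.3 rad and contact force between open_mid and the fingers below 0.1 N and linear speed of open_mid below 0.03 m/s), for 0.2 s.
3. the shortest open controller stands released in the shortest nest (horizontal distance between open_short and nest_short below 0.015 m and z of open_short in the frame of nest_short between 0.003 and 0.009 m and angle between open_short's own z axis and vertical below 0.08 rad and (angle between the x axis of open_short and the x axis of nest_short, either way round below 0.3 rad or angle between the x axis of open_short and the y axis of nest_short, either way round below 0.3 rad) and contact force between open_short and the fingers below 0.1 N and linear speed of open_short below 0.03 m/s), for 0.2 s.
At the end, for the whole second after the job is handed in: Each open controller rests released in the nest of its length: within 15 mm of its centre, underside 3 to 9 mm above the bench, tilt under 0.08 rad, along the nest within 0.3 rad (the square shortest may be a quarter turn round); closed controllers within 20 mm of their starts (all of step 1 and all of step 2 and all of step 3 and distance of each of closed_long, closed_mid from where it was at the start of the episode below 0.02 m); the robot touches nothing.
It fails at once if a closed controller is pushed away (20 mm) or tipped (distance of any of closed_long, closed_mid from where it was at the start of the episode above 0.02 m or angle between any of closed_long, closed_mid's own z axis and vertical above 0.3 rad).
It fails at once if an open controller is tipped by more than 0.7 rad (angle between any of open_long, open_mid, open_short's own z axis and vertical above 0.7 rad).
It fails at once if an open controller is dropped (falls free faster than 0.7 m/s, some 25 mm) ((linear speed of open_long above 0.7 m/s and contact force between open_long and the fingers below 0.1 N) or (linear speed of open_mid above 0.7 m/s and contact force between open_mid and the fingers below 0.1 N) or (linear speed of open_short above 0.7 m/s and contact force between open_short and the fingers below 0.1 N)).
It also fails if it takes over 86 s, if anything falls off the work surface, if the arm or the gripper's body presses on something with over 40 N, if the wrist force passes 120 N, or if a joint passes its speed limit or range.

## Robot

A 6-joint arm with a two-finger parallel gripper is mounted at the origin on the work surface. World frame = base frame: x ahead of the robot, y to its left, z up, the work surface at z = 0. Lengths are in m, angles in rad, forces in N, time in s.
With the tool pointing down it reaches from about 0.325 to 0.875 m from the base axis. Payload 4.4 kg.
Tool frame: the origin (TCP) lies on the centre line of the jaws, within the pads' length; the fingertips stand ctrl.finger_overhang ahead of it and the grasp point (between the pads) lies 11 mm behind it (ctrl.finger_overhang is the distance from the TCP to the fingertips, in m); z points along the fingers, y is the line along which they close (so a half turn about z gives the same grasp; the last joint's range is limited). The gripper opens to 85 mm and grips with 20 to 120 N. Pads are 22 mm wide; open, the fingers measure 114 mm over their backs; the gripper's body (76 mm by 85 mm) begins 54 mm behind the grasp point. The pads swing forward as they close: fully open they stand 13 mm farther back than shut.
Start: joints at [0.976, 0.207, 1.542, -0, 1.393, -0.15], TCP at [0.247, 0.519, 0.239] pointing down, gripper open.
Joint ranges: [-2.73, 2.73], [-0.86, 2.22], [0.23, 2.46], [-1.11, 4.25], [0.08, 2.63], [-2.82, 2.82]. Speed limits (rad/s): [2.79, 2.79, 3.14, 3.14, 3.14, 3.14].

## Interface

Orientations are given as a 3x3 rotation matrix whose columns are the frame's x, y, z axes.
In Python, from bench import ctrl, vision, order gives the robot as it stands.
- The arm moves only by the tool jog_arm, never from a script. Its arguments are lists of equal length, an entry for each row: "travel": the shift along the tool's x, y, z each as a share of 0.75 m, from -1 to 1, a list of three; "rotation": the turn, a rotation vector about the tool's x, y, z each as a share of 180 degrees, from -1 to 1, a list of three; "fingers": the closure, from -1 (fully open) to 1 (shut). A call has 1 to 12 rows; each row shifts and turns the commanded pose from where the row before left it, along the tool's axes as they then stand; what a row does not reach is not made up. A row lasts 1/12 s, in which the tool goes at most 41.7 mm and 7.16 degrees, less where a joint would pass 70% of its speed; a pose out of reach is approached as far as the arm can. A call with a number of a shift or a turn outside -1 to 1 is refused whole. A call with a gripper value outside its range is refused whole. The fingers move at their own pace and stop on an object; the grip force is fixed at half the most. Time passes only in rows, so rows that do not move let the fingers close. It gives the time, the measured TCP pose, the force, the opening and the grip force at its end, in the units of the state.
- ctrl.sense(): the state, without advancing time (a new reading comes with each control period).
- vision.snapshot(name): name is "side" or "top" or "wrist"; returns a dict with "img" (384x512x3 uint8, red, green, blue), "vertical_fov" (degrees; the focal length in pixels is half the picture's height over the tangent of half this angle, whatever the lens; pixels are square), "cx", "cy" (the principal point, pixels), "k1" (the pictures are not rectified: a ray, as slopes to the right and down, at radius r is drawn at 1 + k1 r^2 times it, then the intrinsics apply), "view" (4x4, takes a point from world to camera coordinates); the wrist camera has in their place "tool_from_camera" (4x4, takes a point from camera to tool coordinates, whose origin is the TCP and whose axes are the flange's). Camera axes: x right, y up, looking along -z (the intrinsics and any distortion apply to the point x, -y, -z); pixel columns grow to the right and rows downward; lengths in m; the calibration is good to about 2 mm. A picture is of the moment at which its call begins: read the wrist's pose just before it. There is no depth.
- order.job_done(): hands the job in; it is judged then, once.
The state is a dict: "clock": time; "q": joint angles; "qd": joint speeds; "effort": joint torques, N m; "eef_pos": TCP position; "ee_rot": TCP orientation; "ft_force": force on the tool from outside, world axes, zero at the start; "torque": the same for the moment, N m; "width": opening from 0.0 (shut) to 1.0 (fully open); "grip_force": force on a finger pad.
Only numpy, scipy, OpenCV 4.12 (cv2) and the standard library are available. Lean on these libraries where they do the work, as an engineer would, in place of code of your own. Each camera call takes 0.05 s, during which the arm holds its last target. There are 200 camera calls.

## Working session

There is one attempt and no reset: what is moved stays moved. The work goes in short steps, Python scripts to look and compute and a tool call to move; the robot and the scene stay as the last step left them, time stands still between calls to the robot, and variables do not carry over. Pictures are saved under pics/ and viewed, at most 14 in all, crops included, and the job is handed in when it is done.

Besides the shell and the picture viewer there is one more tool, called as name(argument=value, ...) on one line, values as JSON. jog_arm: Moves the arm, as the interface text tells. Shift numbers are shares of 0.75 m and turn numbers shares of 180 degrees, none past 1 either way. Its arguments: {"type":"object","properties":{"travel":{"type":"array","items":{"type":"array","items":{"type":"number","minimum":-1,"maximum":1}}},"rotation":{"type":"array","items":{"type":"array","items":{"type":"number","minimum":-1,"maximum":1}}},"fingers":{"type":"array","items":{"type":"number"}}},"required":["travel","rotation","fingers"]}

```bash
mkdir -p pics; ls
cat > h.py <<'E'
import numpy as np, cv2
from bench import ctrl, vision, order
def snap(n):
    s=ctrl.sense(); d=vision.snapshot(n)
    if 'view' in d: d['cw']=np.linalg.inv(np.array(d['view']))
    else:
        T=np.eye(4);T[:3,:3]=s['ee_rot'];T[:3,3]=s['eef_pos'];d['cw']=T@np.array(d['tool_from_camera'])
    return d
def K(d):
    f=d['img'].shape[0]/2/np.tan(np.radians(d['vertical_fov'])/2)
    return f
def ray(d,u,v):
    f=K(d);x=(u-d['cx'])/f;y=(v-d['cy'])/f;rd=np.hypot(x,y);r=rd
    for _ in range(30): r=rd/(1+d['k1']*r*r)
    k=r/rd if rd>0 else 1
    D=d['cw'][:3,:3]@np.array([x*k,-y*k,-1]);return d['cw'][:3,3],D
def onz(d,u,v,z):
    o,D=ray(d,u,v);return o+D*(z-o[2])/D[2]
def proj(d,p):
    q=np.linalg.inv(d['cw'])@np.append(p,1);x=q[0]/-q[2];y=-q[1]/-q[2];k=1+d['k1']*(x*x+y*y);f=K(d)
    return np.array([d['cx']+f*x*k,d['cy']+f*y*k])
def tri(obs):
    A=np.zeros((3,3));b=np.zeros(3)
    for d,u,v in obs:
        o,D=ray(d,u,v);D=D/np.linalg.norm(D);P=np.eye(3)-np.outer(D,D);A+=P;b+=P@o
    return np.linalg.solve(A,b)
def save(d,n): 
    import pickle; pickle.dump(d,open(n+'.pkl','wb')); cv2.imwrite(f'pics/{n}.png',d['img'][:,:,::-1])
def load(n):
    import pickle; return pickle.load(open(n+'.pkl','rb'))
def crop(n,u0,v0,u1,v1,k,out):
    im=load(n)['img'][v0:v1,u0:u1,::-1]; cv2.imwrite(f'pics/{out}.png',cv2.resize(im,None,fx=k,fy=k,interpolation=cv2.INTER_CUBIC))
E
python3 - <<'E'
from h import *
s=ctrl.sense();print({k:np.round(v,3).tolist() for k,v in s.items()},ctrl.finger_overhang)
for n in('top','side','wrist'):
    d=snap(n);save(d,n+'0');print(n,d['vertical_fov'],d['k1'],d['cx'],d['cy'],d['cw'].round(3).tolist())
a=cv2.imread('pics/top0.png');cv2.imwrite('pics/top0b.png',cv2.resize(a,(800,600),interpolation=cv2.INTER_CUBIC))
a=cv2.imread('pics/side0.png');cv2.imwrite('pics/side0b.png',cv2.resize(a,(800,600),interpolation=cv2.INTER_CUBIC))
E
```

```text
pics
{'clock': 0.0, 'q': [0.975, 0.207, 1.543, 0.0, 1.393, -0.151], 'qd': [-0.001, 0.001, 0.0, -0.0, -0.001, -0.001], 'effort': [0.0, -38.304, -29.159, -0.0, 0.011, -0.0], 'eef_pos': [0.247, 0.518, 0.238], 'ee_rot': [[-0.903, 0.43, -0.001], [0.43, 0.903, -0.002], [0.0, -0.002, -1.0]], 'ft_force': [-1.045, 0.356, 0.245], 'torque': [-0.023, -0.009, -0.029], 'grip_force': 0.0, 'width': 1.001} 0.008
top 50.04790947730816 -0.1430124649868865 256.51892328637155 190.68780216098943 [[0.011, 0.994, -0.106, 0.443], [-1.0, 0.012, 0.004, 0.025], [0.005, 0.106, 0.994, 1.124], [0.0, 0.0, 0.0, 1.0]]
side 43.844668340232516 -0.09201663447240893 255.96941913419627 187.57103774944326 [[0.944, 0.221, -0.245, 0.192], [-0.33, 0.597, -0.732, -1.038], [-0.016, 0.771, 0.636, 0.95], [0.0, 0.0, 0.0, 1.0]]
wrist 60.26993544018176 -0.05036227803880847 258.3101529682284 190.160340846566 [[0.43, -0.872, -0.233, 0.188], [0.903, 0.415, 0.113, 0.546], [-0.002, -0.259, 0.966, 0.372], [0.0, 0.0, 0.0, 1.0]]
```

View pics/top0b.png

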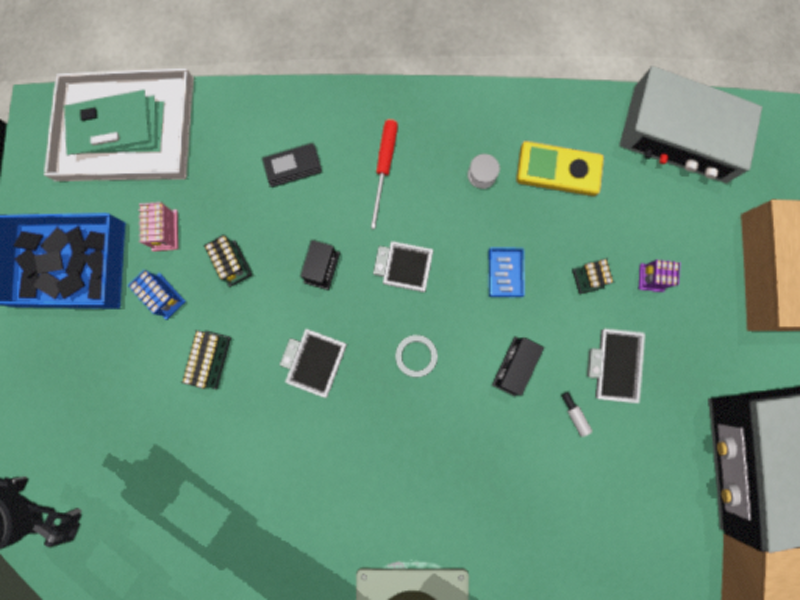

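View pics/side0b.png

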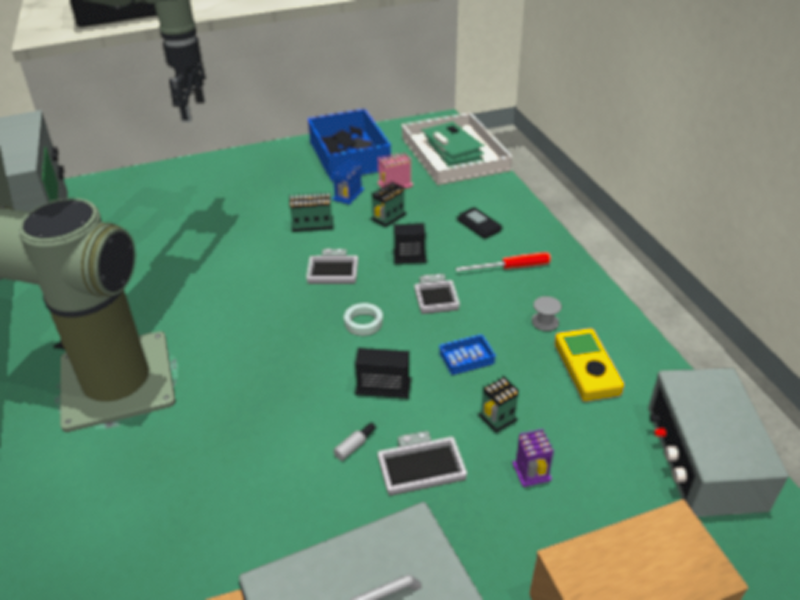

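Top view (800x600 scale):
- Open: long (206,360), mid (228,260), short (593,275). These are green boards with screw rows.
- Look-alikes: blue (157,294), pink (158,226), purple (660,275).
- Closed: long (519,365), mid (320,264).
- Nests: long (620,366), mid (316,363), short (408,267).

I'll confirm these in enlarged crops.

Run:
```python
from h import *
crop('top0',110,140,240,260,5,'tA');crop('top0',235,145,425,265,4,'tB')
crop('side0',180,110,310,200,6,'sA');crop('side0',220,165,365,320,4,'sB')
```

```text
(no output)
```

View pics/tA.png

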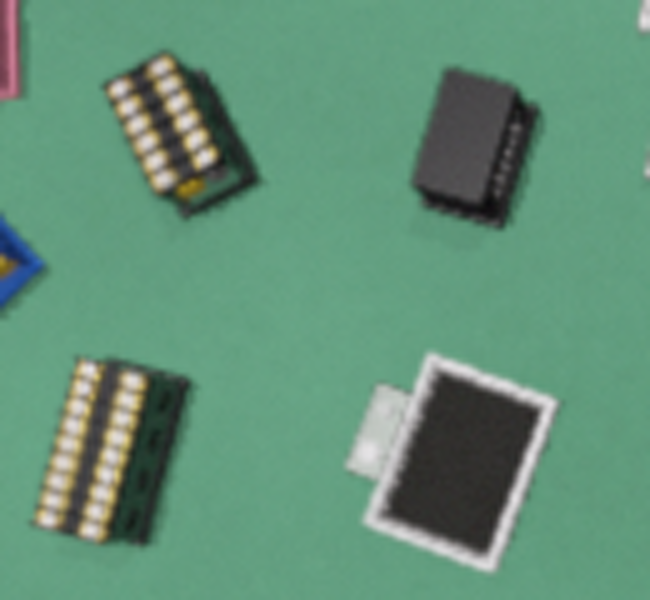

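View pics/tB.png

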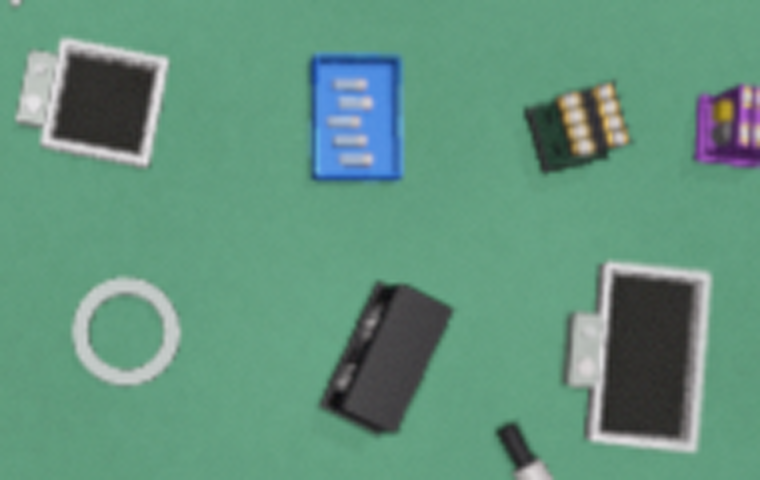

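View pics/sA.png

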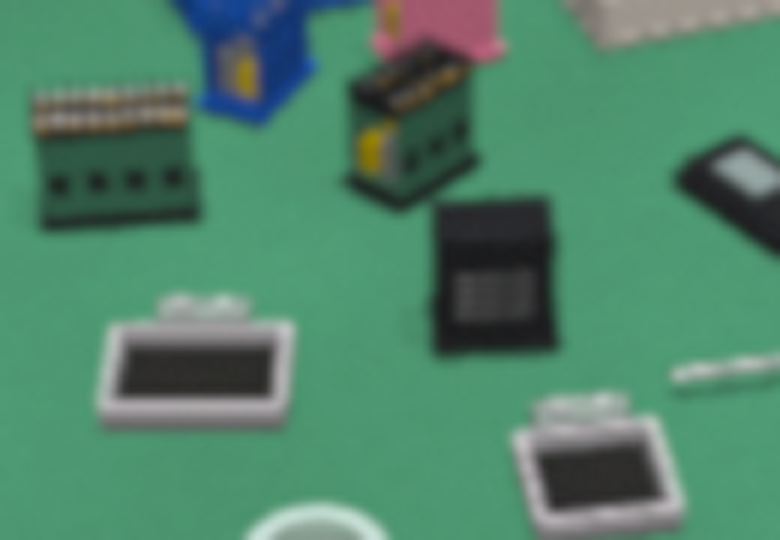

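View pics/sB.png

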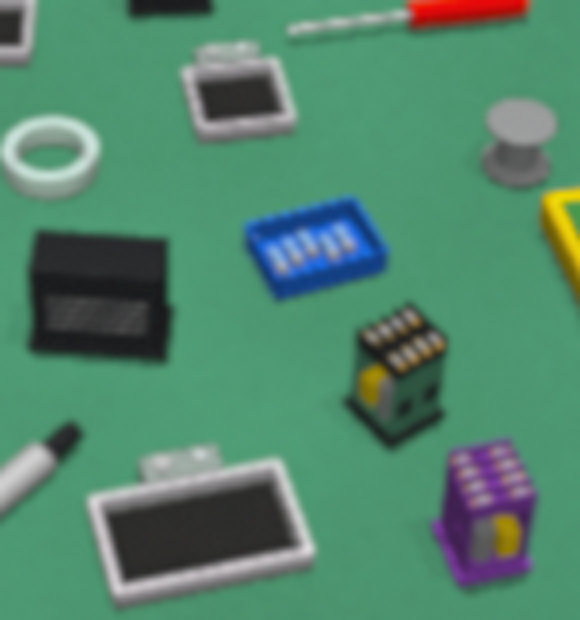

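tA shows open_long (110,450), open_mid (165,120), closed_mid (470,140) and nest_mid (460,460). tB shows nest_short (105,103), open_short (590,125), closed_long (400,360) and nest_long (650,355). The open three are confirmed: green boards with screw rows. The blue, pink and purple ones are the look-alikes. Next I'll fit poses from both views.

```bash
cat > fit.py <<'E'
from h import *
from scipy.optimize import least_squares
V={'tA':('top0',110,140,5),'tB':('top0',235,145,4),'sA':('side0',180,110,6),'sB':('side0',220,165,4)}
D={n:load(n) for n in('top0','side0')}
def px(v,c): n,u,w,k=V[v];return D[n],np.array([(c[0]+.5)/k-.5+u,(c[1]+.5)/k-.5+w])
S={'pp':(1,1),'pm':(1,-1),'mm':(-1,-1),'mp':(-1,1)}
def fit(name,obs,L,W,topfree):
    O=[(px(v,c),S[s],t) for v,s,t,c in obs]
    def res(p):
        x,y,a,z,l,w=p;R=np.array([[np.cos(a),-np.sin(a)],[np.sin(a),np.cos(a)]]);r=[]
        for (d,q),s,t in O:
            l_,w_=(l,w) if t=='t' else (L,W)
            zz=z if t!='b' else (0 if True else z)
            P=R@np.array([s[0]*l_/2,s[1]*w_/2])+[x,y];r+=list(proj(d,[*P,zz])-q)
        if not topfree: r+=[(l-L)*1e4,(w-W)*1e4]
        return r
    (d,q)=O[0][0];p0=[*onz(d,*q,.03)[:2],0.,.03,L,W]
    s=least_squares(res,p0,loss='soft_l1');print(name,'xy',s.x[:2].round(4),'yaw',s.x[2].round(3),'ztop',s.x[3].round(4),'LW',s.x[4:].round(4),'rms px',np.sqrt(np.mean(np.square(res(s.x)))).round(2),'max',np.abs(res(s.x)).max().round(1))
def box(v,t,cs,ks='pp pm mm mp'): return [(v,k,t,c) for k,c in zip(ks.split(),cs)]
fit('nest_mid',box('tA','t',[(432,352),(558,402),(492,572),(364,520)])+box('sA','t',[(108,323),(296,320),(286,415),(98,415)],'mp pp pm mm'),.098,.074,0)
fit('nest_short',box('tB','t',[(62,38),(168,60),(148,166),(42,146)])+box('sA','t',[(515,432),(655,420),(685,508),(530,525)],'mp pp pm mm'),.074,.074,0)
fit('nest_long',box('tB','t',[(605,262),(711,272),(697,451),(588,440)])+box('sB','t',[(88,495),(280,460),(315,550),(117,590)],'mp pp pm mm'),.122,.074,0)
fit('open_long',box('tA','t',[(80,358),(148,372),(105,542),(35,525)])+box('tA','b',[(190,380),(148,545)],'pm mm')+box('sA','t',[(35,92),(187,90),(187,130),(37,132)],'mp pp pm mm')+box('sA','b',[(42,230),(200,220)],'mm pm'),.096,.048,1)
fit('open_mid',box('tA','t',[(104,88),(165,52),(222,160),(160,195)])+box('tA','b',[(205,70),(260,180),(190,218)],'pm mm mp')+box('sA','t',[(350,90),(428,38),(475,65),(392,110)],'mp pp pm mm')+box('sA','b',[(345,182),(400,210),(482,160)],'mp mm pm'),.072,.048,1)
fit('open_short',box('tB','t',[(558,97),(612,80),(633,142),(577,158)])+box('tB','b',[(525,108),(545,172)],'pp mp')+box('sB','t',[(358,332),(410,303),(447,345),(393,370)],'mp pp pm mm')+box('sB','b',[(347,405),(390,447),(443,412)],'mp mm pm'),.048,.048,1)
d=D['top0']
for n,v,c in[('closed_long','tB',[(405,283),(452,310),(385,434),(345,400)]),('closed_mid','tA',[(450,68),(518,92),(490,210),(415,185)]),('closed_mid_bez','tA',[(540,108),(503,228)]),('bluemid','tA',[(45,265)]),('tool','tB',[(510,430)])]:
    print(n,[onz(d,*px(v,q)[1],0 if len(c)<4 else .075)[:2].round(3).tolist() for q in c])
E
python3 fit.py
```

```text
nest_mid xy [0.448  0.1665] yaw -0.356 ztop 0.0142 LW [0.098 0.074] rms px 0.51 max 1.2
nest_short xy [0.6173 0.0094] yaw -0.188 ztop 0.0155 LW [0.074 0.074] rms px 0.39 max 1.4
nest_long xy [ 0.4469 -0.3648] yaw -0.103 ztop 0.018 LW [0.122 0.074] rms px 0.38 max 0.8
open_long xy [0.4508 0.3539] yaw -0.233 ztop 0.065 LW [0.0889 0.0383] rms px 0.49 max 1.1
open_mid xy [0.6221 0.3221] yaw 0.511 ztop 0.0689 LW [0.0668 0.0369] rms px 0.45 max 1.0
open_short xy [ 0.602  -0.3115] yaw 0.259 ztop 0.0708 LW [0.0424 0.0387] rms px 0.71 max 1.6
closed_long [[0.494, -0.183], [0.476, -0.214], [0.397, -0.17], [0.419, -0.144]]
closed_mid [[0.651, 0.17], [0.639, 0.134], [0.577, 0.147], [0.589, 0.186]]
closed_mid_bez [[0.644, 0.129], [0.577, 0.148]]
bluemid [[0.553, 0.405]]
tool [[0.397, -0.271]]
```

```bash
cat > plan.py <<'E'
import sys
from h import *
from scipy.spatial.transform import Rotation as Ro
# plan.py yang x y z [x y z ...] : rows from measured pose
a=float(sys.argv[1]);pts=np.array(sys.argv[2:],float).reshape(-1,3)
s=ctrl.sense();R=np.array(s['ee_rot']);p=np.array(s['eef_pos'])
Rt=np.column_stack([[-np.sin(a),np.cos(a),0],[np.cos(a),np.sin(a),0],[0,0,-1]])
rv=Ro.from_matrix(R.T@Rt).as_rotvec();print('at',p.round(4),'yang',np.arctan2(R[1,1],R[0,1]).round(4),'w',round(s['width'],3))
print('rot share',(rv/np.pi).round(4),'rows>=',int(np.ceil(np.degrees(np.linalg.norm(rv))/7.1)))
for q in pts:
    t=Rt.T@(q-p)/.75;n=max(1,int(np.ceil(np.linalg.norm(q-p)/.041)));print('to',q,'n',n,'each',(t/n).round(4),'total',t.round(4));p=q
E
python3 plan.py 1.338 .451 .354 .2
```

```text
at [0.2471 0.5186 0.2384] yang 1.126 w 1.003
rot share [-0.0006 -0.0001 -0.0675] rows>= 2
to [0.451 0.354 0.2  ] n 7 each [-0.045  -0.0215  0.0073] total [-0.3152 -0.1508  0.0512]
```

jog_arm(travel=[[0,0,0],[0,0,0],[-0.045,-0.0215,0.0073],[-0.045,-0.0215,0.0073],[-0.045,-0.0215,0.0073],[-0.045,-0.0215,0.0073],[-0.045,-0.0215,0.0073],[-0.045,-0.0215,0.0073],[-0.045,-0.0215,0.0073],[0,0,0],[0,0,0]], rotation=[[0,0,-0.034],[0,0,-0.034],[0,0,0],[0,0,0],[0,0,0],[0,0,0],[0,0,0],[0,0,0],[0,0,0],[0,0,0],[0,0,0]], fingers=[-1,-1,-1,-1,-1,-1,-1,-1,-1,-1,-1])

```text
clock: 1.07
eef_pos: [0.4525, 0.3533, 0.2]
ee_rot: [[-0.972, 0.233, -0.002], [0.233, 0.972, -0.001], [0.002, -0.001, -1.0]]
ft_force: [-0.2, -0.3, -0.9]
width: 1.002
grip_force: 0.0
```

Run:
```python
from h import *
d=snap('wrist');save(d,'w1');s=ctrl.sense();print(s['clock'],s['eef_pos'])
# overlay expected model
im=cv2.resize(d['img'][:,:,::-1],(768,576),interpolation=cv2.INTER_CUBIC)
a=-.233;R=np.array([[np.cos(a),-np.sin(a)],[np.sin(a),np.cos(a)]])
for z,L,W in((.075,.09,.04),(0,.096,.048)):
    q=np.array([proj(d,[*(R@[i*L/2,j*W/2]+[.4508,.3539]),z]) for i,j in((1,1),(1,-1),(-1,-1),(-1,1))])*1.5
    print(q.round(0).tolist());cv2.polylines(im,[q.round().astype(int)],True,(0,0,255),1)
cv2.imwrite('pics/w1b.png',im)
```

```text
1.1167 [0.45152362 0.35445927 0.20033525]
[[425.0, 353.0], [354.0, 353.0], [350.0, 191.0], [428.0, 190.0]]
[[423.0, 316.0], [355.0, 316.0], [352.0, 178.0], [425.0, 178.0]]
```

View pics/w1b.png

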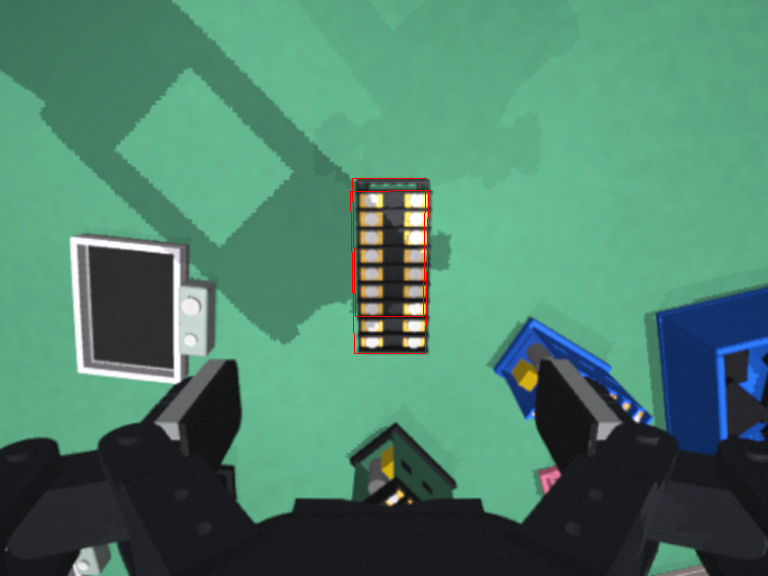

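The overlay shows open_long at (390,265) matching the fitted pose and the 75 mm top to about 1 mm. I'll descend and grip.

jog_arm(travel=[[0,0,0.05],[0,0,0.05],[0,0,0.05],[0,0,0.03],[0,0,0.02],[0,0,0.0133],[0,0,0],[0,0,0],[0,0,0],[0,0,0],[0,0,0],[0,0,0]], rotation=[[0,0,0],[0,0,0],[0,0,0],[0,0,0],[0,0,0],[0,0,0],[0,0,0],[0,0,0],[0,0,0],[0,0,0],[0,0,0],[0,0,0]], fingers=[-1,-1,-1,-1,-1,-1,-1,1,1,1,1,1])

```text
clock: 2.12
eef_pos: [0.4528, 0.356, 0.0428]
ee_rot: [[-0.973, 0.229, 0.003], [0.229, 0.973, 0.002], [-0.002, 0.003, -1.0]]
ft_force: [0.1, 0.9, 5.2]
width: 0.465
grip_force: 61.4
```

jog_arm(travel=[[0,0,0],[0,0,0],[0,0,0],[0,0,0],[0,0,0],[0,0,0]], rotation=[[0,0,0],[0,0,0],[0,0,0],[0,0,0],[0,0,0],[0,0,0]], fingers=[1,1,1,1,1,1])

```text
clock: 2.62
eef_pos: [0.4528, 0.356, 0.0428]
ee_rot: [[-0.973, 0.229, 0.003], [0.229, 0.973, 0.002], [-0.002, 0.003, -1.0]]
ft_force: [-0.7, 1.2, 6.4]
width: 0.456
grip_force: 61.5
```

```bash
python3 plan.py 1.338 .451 .354 .2;python3 plan.py 1.468 .451 .354 .2 .4469 -.3648 .2 .4469 -.3648 .048
```

```text
at [0.4528 0.356  0.0428] yang 1.3396 w 0.456
rot share [0.0009 0.0007 0.0005] rows>= 1
to [0.451 0.354 0.2  ] n 4 each [ 0.0004 -0.0008 -0.0524] total [ 0.0017 -0.0032 -0.2095]
at [0.4528 0.356  0.0428] yang 1.3396 w 0.456
rot share [ 0.0008  0.0008 -0.0409] rows>= 2
to [0.451 0.354 0.2  ] n 4 each [ 0.0005 -0.0007 -0.0524] total [ 0.0021 -0.003  -0.2095]
to [ 0.4469 -0.3648  0.2   ] n 18 each [-0.0052 -0.053   0.    ] total [-0.0929 -0.9539  0.    ]
to [ 0.4469 -0.3648  0.048 ] n 4 each [0.     0.     0.0507] total [0.     0.     0.2027]
```

jog_arm(travel=[[0,0,-0.015],[0,0,-0.04],[0,0,-0.0524],[0,0,-0.0524],[0,0,-0.05],[0,0,0],[0,0,0],[-0.0052,-0.03,0],[-0.0052,-0.053,0],[-0.0052,-0.053,0],[-0.0052,-0.053,0],[-0.0052,-0.053,0]], rotation=[[0,0,0],[0,0,0],[0,0,0],[0,0,0],[0,0,0],[0,0,-0.02],[0,0,-0.021],[0,0,0],[0,0,0],[0,0,0],[0,0,0],[0,0,0]], fingers=[1,1,1,1,1,1,1,1,1,1,1,1])

```text
clock: 3.62
eef_pos: [0.4509, 0.1707, 0.1978]
ee_rot: [[-0.995, 0.101, -0.002], [0.101, 0.995, -0.001], [0.002, -0.001, -1.0]]
ft_force: [0.8, -0.2, -2.9]
width: 0.461
grip_force: 61.5
```

jog_arm(travel=[[-0.0052,-0.053,0],[-0.0052,-0.053,0],[-0.0052,-0.053,0],[-0.0052,-0.053,0],[-0.0052,-0.053,0],[-0.0052,-0.053,0],[-0.0052,-0.053,0],[-0.0052,-0.053,0],[-0.0052,-0.053,0],[-0.0052,-0.053,0],[-0.0052,-0.04,0],[0,-0.03,0]], rotation=[[0,0,0],[0,0,0],[0,0,0],[0,0,0],[0,0,0],[0,0,0],[0,0,0],[0,0,0],[0,0,0],[0,0,0],[0,0,0],[0,0,0]], fingers=[1,1,1,1,1,1,1,1,1,1,1,1])

```text
clock: 4.62
eef_pos: [0.4481, -0.2824, 0.1981]
ee_rot: [[-0.995, 0.105, -0.001], [0.105, 0.995, -0.0], [0.001, -0.0, -1.0]]
ft_force: [-0.4, -0.6, -3.9]
width: 0.46
grip_force: 61.6
```

```bash
python3 plan.py 1.468 .4469 -.3648 .2 .4469 -.3648 .060
```

```text
at [ 0.4481 -0.2824  0.1981] yang 1.4659 w 0.46
rot share [-0.0001 -0.0002 -0.0007] rows>= 1
to [ 0.4469 -0.3648  0.2   ] n 3 each [-0.0032 -0.0365 -0.0008] total [-0.0097 -0.1095 -0.0025]
to [ 0.4469 -0.3648  0.06  ] n 4 each [0.     0.     0.0467] total [0.     0.     0.1867]
```

jog_arm(travel=[[-0.0032,-0.0365,0],[-0.0032,-0.0365,0],[-0.0032,-0.0365,0],[0,0,0.045],[0,0,0.045],[0,0,0.045],[0,0,0.025],[0,0,0],[0,0,0]], rotation=[[0,0,0],[0,0,0],[0,0,0],[0,0,0],[0,0,0],[0,0,0],[0,0,0],[0,0,0],[0,0,0]], fingers=[1,1,1,1,1,1,1,1,1])

```text
clock: 5.37
eef_pos: [0.4464, -0.3607, 0.0768]
ee_rot: [[-0.995, 0.102, -0.003], [0.102, 0.995, 0.003], [0.004, 0.003, -1.0]]
ft_force: [-1.1, -0.4, -2.5]
width: 0.464
grip_force: 61.6
```

```bash
cat > ov.py <<'E'
import sys
from h import *
# ov.py out cam  then boxes: x,y,yaw,z,L,W ...
d=snap(sys.argv[2]);save(d,sys.argv[1]);s=ctrl.sense();print(s['clock'],s['eef_pos'])
im=cv2.resize(d['img'][:,:,::-1],(768,576),interpolation=cv2.INTER_CUBIC)
for b in sys.argv[3:]:
    x,y,a,z,L,W=map(float,b.split(','));R=np.array([[np.cos(a),-np.sin(a)],[np.sin(a),np.cos(a)]])
    q=np.array([proj(d,[*(R@[i*L/2,j*W/2]+[x,y]),z]) for i,j in((1,1),(1,-1),(-1,-1),(-1,1))])*1.5
    cv2.polylines(im,[q.round().astype(int)],True,(0,0,255),1)
cv2.imwrite(f'pics/{sys.argv[1]}b.png',im)
E
python3 ov.py w2 wrist .4469,-.3648,-.103,.016,.122,.074 .4469,-.3648,-.103,.1115,.09,.04;python3 plan.py 1.468 .4469 -.3648 .048
```

```text
5.4167 [ 0.4478788  -0.36216336  0.07891638]
at [ 0.4479 -0.3622  0.0789] yang 1.4683 w 0.459
rot share [-0.0001  0.      0.0001] rows>= 1
to [ 0.4469 -0.3648  0.048 ] n 1 each [ 0.0009 -0.0036  0.0412] total [ 0.0009 -0.0036  0.0412]
```

View pics/w2b.png

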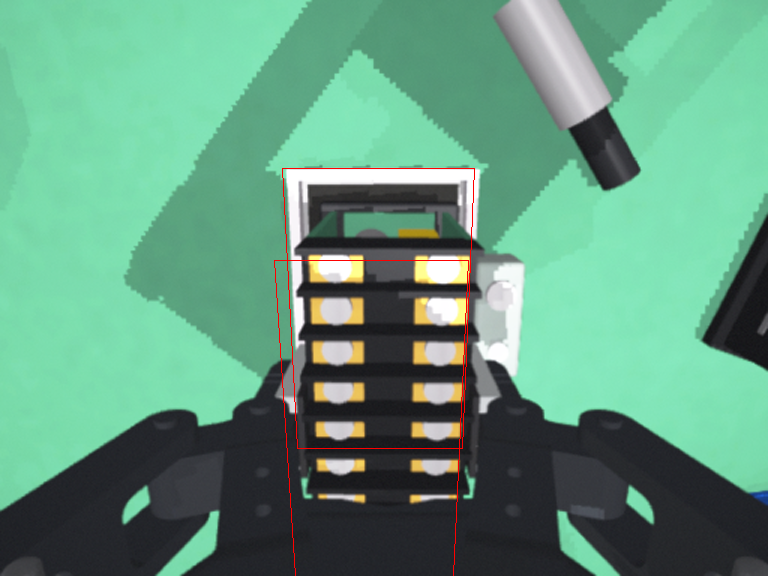

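Run:
```python
from h import *
d=load('w2')
for n,u,v,z in(('nest outer -x',381,169,.016),('bezel -x',392,206,.043),('bezel -x low',392,206,.035),('block',388,240,.110)): print(n,onz(d,u/1.5,v/1.5,z).round(4))
c,s=np.cos(-.103),np.sin(-.103)
print('fit nest outer -x',.4469-.061*c,-.3648-.061*s)
```

```text
nest outer -x [ 0.3867 -0.3574  0.016 ]
bezel -x [ 0.3985 -0.3547  0.043 ]
bezel -x low [ 0.3993 -0.3546  0.035 ]
block [ 0.3986 -0.3563  0.11  ]
fit nest outer -x 0.3862232885343211 -0.35852810349967845
```

jog_arm(travel=[[-0.001,-0.0033,0.0],[0,0,0.012],[0,0,0.01],[0,0,0.006],[0,0,0.003],[0,0,0.0025],[0,0,0.002],[0,0,0.001],[0,0,0],[0,0,0]], rotation=[[0,0,0],[0,0,0],[0,0,0],[0,0,0],[0,0,0],[0,0,0],[0,0,0],[0,0,0],[0,0,0],[0,0,0]], fingers=[1,1,1,1,1,1,1,1,1,1])

```text
clock: 6.25
eef_pos: [0.4485, -0.3646, 0.0511]
ee_rot: [[-0.995, 0.102, 0.0], [0.102, 0.995, -0.0], [-0.0, -0.0, -1.0]]
ft_force: [0.1, -0.9, -2.9]
width: 0.463
grip_force: 61.6
```

jog_arm(travel=[[0,0,0.0014],[0,0,0.0014],[0,0,0],[0,0,0]], rotation=[[0,0,0],[0,0,0],[0,0,0],[0,0,0]], fingers=[1,1,1,1])

```text
clock: 6.58
eef_pos: [0.4484, -0.3646, 0.0489]
ee_rot: [[-0.995, 0.102, 0.0], [0.102, 0.995, -0.0], [-0.0, -0.0, -1.0]]
ft_force: [-0.8, 0.1, -3.1]
width: 0.46
grip_force: 61.9
```

jog_arm(travel=[[0,0,0.001],[0,0,0.001],[0,0,0],[0,0,0]], rotation=[[0,0,0],[0,0,0],[0,0,0],[0,0,0]], fingers=[1,1,1,1])

```text
clock: 6.92
eef_pos: [0.4483, -0.3646, 0.0488]
ee_rot: [[-0.995, 0.102, -0.0], [0.102, 0.995, -0.0], [0.0, -0.0, -1.0]]
ft_force: [-2.7, 2.8, 7.0]
width: 0.46
grip_force: 62.8
```

Contact. Releasing and rising.

jog_arm(travel=[[0,0,0],[0,0,0],[0,0,0],[0,0,0],[0,0,0],[0,0,0],[0,0,-0.01],[0,0,-0.05],[0,0,-0.05],[0,0,-0.05],[0,0,-0.05],[0,0,0]], rotation=[[0,0,0],[0,0,0],[0,0,0],[0,0,0],[0,0,0],[0,0,0],[0,0,0],[0,0,0],[0,0,0],[0,0,0],[0,0,0],[0,0,0]], fingers=[-1,-1,-1,-1,-1,-1,-1,-1,-1,-1,-1,-1])

```text
clock: 7.92
eef_pos: [0.4523, -0.3687, 0.2154]
ee_rot: [[-0.995, 0.102, 0.012], [0.102, 0.995, -0.013], [-0.014, -0.012, -1.0]]
ft_force: [1.7, -1.1, 0.3]
width: 0.995
grip_force: 0.0
```

```bash
python3 ov.py w3 wrist .4474,-.3637,-.103,.016,.122,.074 .4474,-.3637,-.103,.081,.09,.04;python3 plan.py 2.08 .6221 .3221 .2
```

```text
7.9667 [ 0.45109134 -0.36742756  0.21176885]
at [ 0.4511 -0.3674  0.2118] yang 1.4685 w 0.997
rot share [-0.0036  0.0021 -0.1946] rows>= 5
to [0.6221 0.3221 0.2   ] n 18 each [-0.036   0.0384  0.0009] total [-0.6473  0.6916  0.0157]
```

View pics/w3b.png

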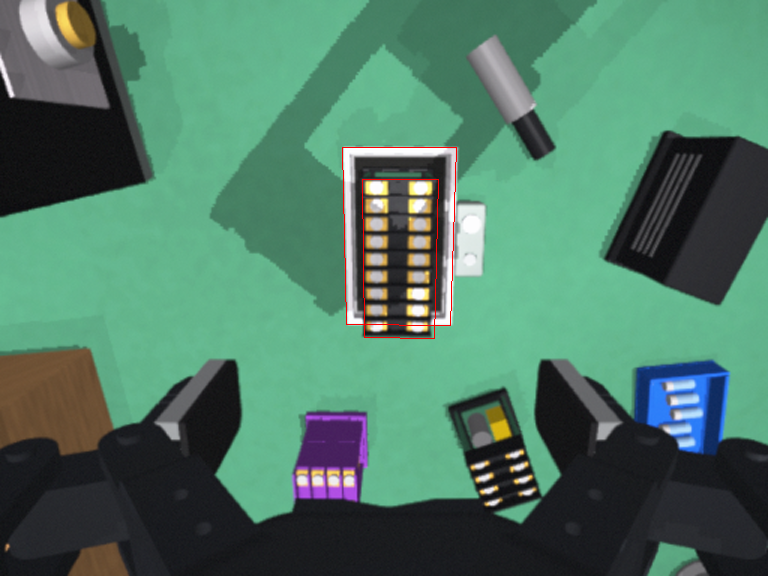

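open_long stands centred in nest_long: block at (400,258), rim 347-455. On to open_mid, translating first and turning after, to keep joint 6 within its range.

```bash
python3 plan.py 1.468 .6221 .3221 .2
```

```text
at [ 0.4511 -0.3674  0.2118] yang 1.4685 w 0.997
rot share [-0.0028  0.0031  0.0002] rows>= 1
to [0.6221 0.3221 0.2   ] n 18 each [-0.0074  0.0521  0.0009] total [-0.1325  0.9379  0.0157]
```

jog_arm(travel=[[-0.0074,0.0521,0.0009],[-0.0074,0.0521,0.0009],[-0.0074,0.0521,0.0009],[-0.0074,0.0521,0.0009],[-0.0074,0.0521,0.0009],[-0.0074,0.0521,0.0009],[-0.0074,0.0521,0.0009],[-0.0074,0.0521,0.0009],[-0.0074,0.0521,0.0009],[-0.0074,0.0521,0.0009],[-0.0074,0.0521,0.0009],[-0.0074,0.0521,0.0009]], rotation=[[0,0,0],[0,0,0],[0,0,0],[0,0,0],[0,0,0],[0,0,0],[0,0,0],[0,0,0],[0,0,0],[0,0,0],[0,0,0],[0,0,0]], fingers=[-1,-1,-1,-1,-1,-1,-1,-1,-1,-1,-1,-1])

```text
clock: 8.97
eef_pos: [0.5618, 0.0971, 0.1958]
ee_rot: [[-0.995, 0.102, -0.002], [0.102, 0.995, -0.0], [0.002, -0.0, -1.0]]
ft_force: [-0.0, -0.3, 0.4]
width: 1.004
grip_force: 0.0
```

jog_arm(travel=[[-0.0074,0.0521,0.0009],[-0.0074,0.0521,0.0009],[-0.0074,0.0521,0.0009],[-0.0074,0.0521,0.0009],[-0.0074,0.0521,0.0009],[-0.0074,0.0521,0.0009],[0,0,0],[0,0,0],[0,0,0],[0,0,0],[0,0,0]], rotation=[[0,0,0],[0,0,0],[0,0,0],[0,0,0],[0,0,0],[0,0,0],[0,0,-0.039],[0,0,-0.039],[0,0,-0.039],[0,0,-0.039],[0,0,-0.039]], fingers=[-1,-1,-1,-1,-1,-1,-1,-1,-1,-1,-1])

```text
clock: 9.88
eef_pos: [0.6187, 0.3249, 0.1911]
ee_rot: [[-0.869, -0.494, -0.003], [-0.494, 0.869, -0.001], [0.003, 0.0, -1.0]]
ft_force: [-0.9, 0.2, -0.1]
width: 0.998
grip_force: 0.0
```

jog_arm(travel=[[0,0,0],[0,0,0],[0,0,0]], rotation=[[0,0,0],[0,0,0],[0,0,0]], fingers=[-1,-1,-1])

```text
clock: 10.13
eef_pos: [0.6192, 0.3248, 0.192]
ee_rot: [[-0.874, -0.486, -0.001], [-0.486, 0.874, -0.0], [0.001, 0.0, -1.0]]
ft_force: [0.6, 0.4, -0.2]
width: 0.997
grip_force: 0.0
```

```bash
python3 ov.py w4 wrist .6221,.3221,.511,.075,.066,.04 .6221,.3221,.511,.0,.072,.048;python3 plan.py 2.08 .6221 .3221 .2 .6221 .3221 .042
```

```text
10.1833 [0.61933131 0.32480079 0.19219941]
at [0.6193 0.3248 0.1922] yang 2.0789 w 0.998
rot share [ 0.0001 -0.0003 -0.0003] rows>= 1
to [0.6221 0.3221 0.2   ] n 1 each [-0.0015 -0.0049 -0.0104] total [-0.0015 -0.0049 -0.0104]
to [0.6221 0.3221 0.042 ] n 4 each [0.     0.     0.0527] total [0.     0.     0.2107]
```

View pics/w4b.png

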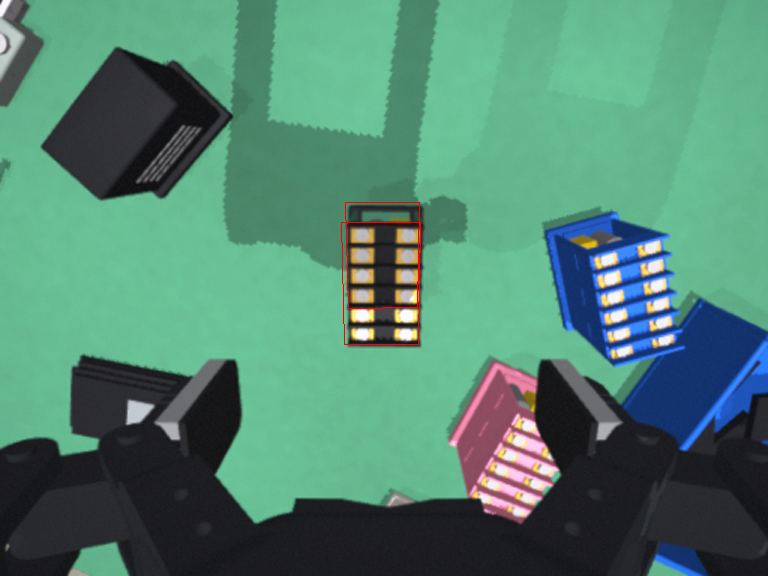

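Run:
```python
from h import *
d=load('w4');s=ctrl.sense();R=np.array(s['ee_rot']);c=np.array([.6221,.3221,0])
for n,u,v,z in(('pink bez',490,358,.0),('pink bez2',452,440,0),('pink bez3',545,385,0),('blue',567,330,0),('blue top',615,363,.075)):
    p=onz(d,u/1.5,v/1.5,z);print(n,p.round(3),'tool xy',(R.T@(p-c))[:2].round(3))
```

```text
pink bez [0.649 0.425 0.   ] tool xy [-0.074  0.076]
pink bez2 [0.719 0.435 0.   ] tool xy [-0.14   0.052]
pink bez3 [0.648 0.471 0.   ] tool xy [-0.095  0.118]
blue [0.605 0.461 0.   ] tool xy [-0.053  0.13 ]
blue top [0.598 0.457 0.075] tool xy [-0.045  0.13 ]
```

open_mid is at (383,285), matching the overlay to about 1 mm. The neighbours are clear of the fingers, so I'll grip.

jog_arm(travel=[[-0.0015,-0.003,0.03],[0,0,0.05],[0,0,0.05],[0,0,0.035],[0,0,0.02],[0,0,0.0145],[0,0,0],[0,0,0],[0,0,0],[0,0,0],[0,0,0],[0,0,0]], rotation=[[0,0,0],[0,0,0],[0,0,0],[0,0,0],[0,0,0],[0,0,0],[0,0,0],[0,0,0],[0,0,0],[0,0,0],[0,0,0],[0,0,0]], fingers=[-1,-1,-1,-1,-1,-1,-1,1,1,1,1,1])

```text
clock: 11.18
eef_pos: [0.6233, 0.3243, 0.0457]
ee_rot: [[-0.873, -0.488, 0.004], [-0.488, 0.873, 0.002], [-0.004, -0.001, -1.0]]
ft_force: [-0.6, 1.3, 3.8]
width: 0.46
grip_force: 61.2
```

jog_arm(travel=[[0,0,0],[0,0,0],[0,0,0]], rotation=[[0,0,0],[0,0,0],[0,0,0]], fingers=[1,1,1])

```text
clock: 11.43
eef_pos: [0.6233, 0.3243, 0.0457]
ee_rot: [[-0.873, -0.488, 0.004], [-0.488, 0.873, 0.002], [-0.004, -0.001, -1.0]]
ft_force: [-0.6, 1.2, 6.0]
width: 0.462
grip_force: 61.2
```

```bash
python3 plan.py 1.215 .6221 .3221 .19 .448 .1665 .19
```

```text
at [0.6233 0.3243 0.0457] yang 2.0811 w 0.462
rot share [0.0004 0.0014 0.2757] rows>= 7
to [0.6221 0.3221 0.19  ] n 4 each [ 0.0001 -0.0008 -0.0481] total [ 0.0005 -0.0033 -0.1924]
to [0.448  0.1665 0.19  ] n 6 each [ 0.0242 -0.0459  0.    ] total [ 0.1453 -0.2753  0.    ]
```

jog_arm(travel=[[0,0,-0.015],[0,0,-0.04],[0,0,-0.05],[0,0,-0.05],[0,0,-0.037],[0,0,0],[0,0,0],[0,0,0],[0,0,0],[0,0,0],[0,0,0],[0,0,0]], rotation=[[0,0,0],[0,0,0],[0,0,0],[0,0,0],[0,0,0],[0,0,0.0394],[0,0,0.0394],[0,0,0.0394],[0,0,0.0394],[0,0,0.0394],[0,0,0.0394],[0,0,0.0394]], fingers=[1,1,1,1,1,1,1,1,1,1,1,1])

```text
clock: 12.43
eef_pos: [0.6209, 0.3232, 0.1867]
ee_rot: [[-0.935, 0.355, -0.002], [0.355, 0.935, -0.001], [0.001, -0.001, -1.0]]
ft_force: [0.1, -0.4, -2.0]
width: 0.461
grip_force: 60.5
```

jog_arm(travel=[[0.0242,-0.0459,0],[0.0242,-0.0459,0],[0.0242,-0.0459,0],[0.0242,-0.0459,0],[0.0242,-0.0459,0],[0.012,-0.025,0],[0.012,-0.021,0],[0,0,0],[0,0,0]], rotation=[[0,0,0],[0,0,0],[0,0,0],[0,0,0],[0,0,0],[0,0,0],[0,0,0],[0,0,0],[0,0,0]], fingers=[1,1,1,1,1,1,1,1,1])

```text
clock: 13.18
eef_pos: [0.447, 0.1674, 0.1873]
ee_rot: [[-0.937, 0.35, 0.0], [0.35, 0.937, 0.0], [-0.0, 0.0, -1.0]]
ft_force: [0.4, -0.3, -2.1]
width: 0.459
grip_force: 61.5
```

```bash
python3 plan.py 1.215 .448 .1665 .080
```

```text
at [0.447  0.1674 0.1873] yang 1.2135 w 0.459
rot share [ 0.0001  0.     -0.0005] rows>= 1
to [0.448  0.1665 0.08  ] n 3 each [-0.0006 -0.0002  0.0477] total [-0.0017 -0.0007  0.143 ]
```

jog_arm(travel=[[-0.0017,-0.0007,0.03],[0,0,0.045],[0,0,0.045],[0,0,0.023],[0,0,0],[0,0,0]], rotation=[[0,0,0],[0,0,0],[0,0,0],[0,0,0],[0,0,0],[0,0,0]], fingers=[1,1,1,1,1,1])

```text
clock: 13.68
eef_pos: [0.4486, 0.1673, 0.0791]
ee_rot: [[-0.937, 0.348, -0.002], [0.348, 0.937, -0.0], [0.002, -0.001, -1.0]]
ft_force: [-0.3, 0.1, -0.7]
width: 0.46
grip_force: 61.2
```

```bash
python3 ov.py w5 wrist .448,.1665,-.356,.016,.098,.074 .448,.1665,-.356,.042,.072,.048;python3 plan.py 1.215 .448 .1665 .0517
```

```text
13.7333 [0.45007803 0.16747603 0.08056852]
at [0.4501 0.1675 0.0806] yang 1.215 w 0.461
rot share [ 0.0003  0.0004 -0.    ] rows>= 1
to [0.448  0.1665 0.0517] n 1 each [ 0.0021 -0.0022  0.0385] total [ 0.0021 -0.0022  0.0385]
```

View pics/w5b.png

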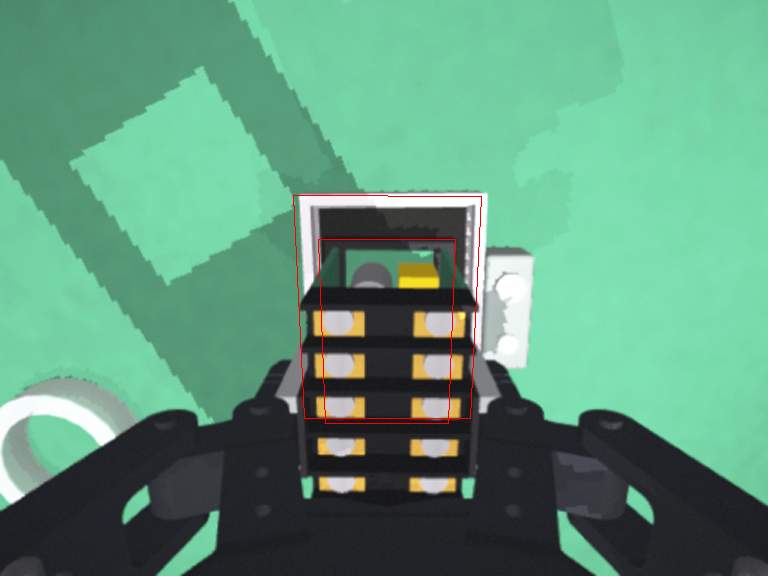

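```bash
python3 - <<'E'
from h import *
d=load('w5');s=ctrl.sense();R=np.array(s['ee_rot']);c=np.array(s['eef_pos'])
for n,u,v,z in(('nest outer -x',393,193,.016),('bezel -x',390,249,.042),('block',390,289,.110),('block',390,304,.110)): 
    p=onz(d,u/1.5,v/1.5,z);print(n,p.round(4),'tool',(R.T@(p-c)).round(4))
E
python3 - <<'E'
import sys;sys.path.insert(0,'.')
from h import *
import os;os.chdir('.')
crop('w5',190,115,340,220,5,'w5c')
E
```

```text
nest outer -x [0.4021 0.1862 0.016 ] tool [0.0516 0.0008 0.0645]
bezel -x [0.418 0.179 0.042] tool [ 0.0341 -0.0004  0.0385]
block [0.414  0.1802 0.11  ] tool [ 0.0382 -0.0006 -0.0295]
block [0.4172 0.179  0.11  ] tool [ 0.0348 -0.0006 -0.0295]
```

View pics/w5c.png

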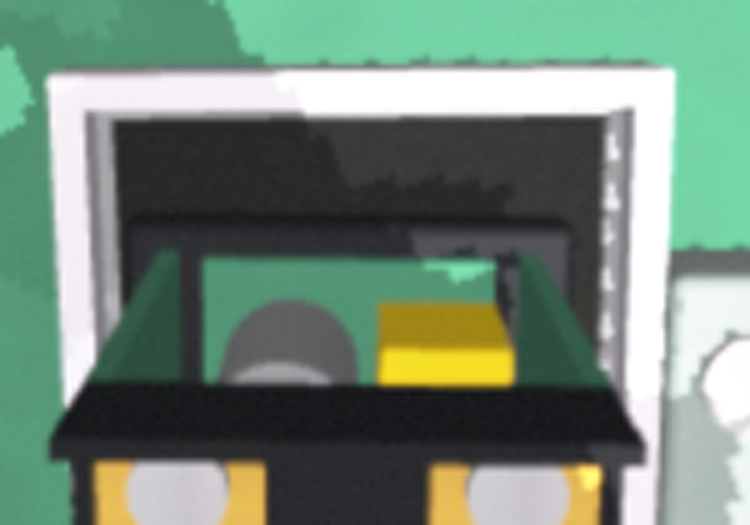

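The nest rim sits about 1 mm towards +y of the bezel. A small correction, then down.

jog_arm(travel=[[0.0007,0.0013,0.0],[0,0,0.012],[0,0,0.01],[0,0,0.006],[0,0,0.0035],[0,0,0.0025],[0,0,0.001],[0,0,0.001],[0,0,0],[0,0,0]], rotation=[[0,0,0],[0,0,0],[0,0,0],[0,0,0],[0,0,0],[0,0,0],[0,0,0],[0,0,0],[0,0,0],[0,0,0]], fingers=[1,1,1,1,1,1,1,1,1,1])

```text
clock: 14.57
eef_pos: [0.4487, 0.168, 0.053]
ee_rot: [[-0.937, 0.349, 0.0], [0.349, 0.937, 0.0], [-0.0, 0.0, -1.0]]
ft_force: [0.1, 0.5, -2.5]
width: 0.461
grip_force: 61.3
```

jog_arm(travel=[[0,0,0.001],[0,0,0.001],[0,0,0.001],[0,0,0],[0,0,0]], rotation=[[0,0,0],[0,0,0],[0,0,0],[0,0,0],[0,0,0]], fingers=[1,1,1,1,1])

```text
clock: 14.98
eef_pos: [0.4489, 0.1681, 0.0517]
ee_rot: [[-0.937, 0.349, 0.0], [0.349, 0.937, -0.0], [-0.0, 0.0, -1.0]]
ft_force: [-2.7, -0.9, 5.6]
width: 0.464
grip_force: 62.4
```

Contact at the expected height. Releasing and rising.

jog_arm(travel=[[0,0,0],[0,0,0],[0,0,0],[0,0,0],[0,0,0],[0,0,0],[0,0,-0.01],[0,0,-0.05],[0,0,-0.05],[0,0,-0.05],[0,0,-0.035],[0,0,0]], rotation=[[0,0,0],[0,0,0],[0,0,0],[0,0,0],[0,0,0],[0,0,0],[0,0,0],[0,0,0],[0,0,0],[0,0,0],[0,0,0],[0,0,0]], fingers=[-1,-1,-1,-1,-1,-1,-1,-1,-1,-1,-1,-1])

```text
clock: 15.98
eef_pos: [0.4533, 0.1689, 0.2046]
ee_rot: [[-0.937, 0.348, 0.014], [0.349, 0.937, 0.003], [-0.013, 0.007, -1.0]]
ft_force: [1.2, 0.0, 1.0]
width: 0.999
grip_force: 0.0
```

```bash
python3 ov.py w6 wrist .449,.1685,-.356,.016,.098,.074 .449,.1685,-.356,.081,.066,.04;python3 plan.py 1.215 .602 -.3115 .2;python3 plan.py 1.83 .602 -.3115 .2
```

```text
16.0333 [0.45146022 0.16856844 0.20142243]
at [0.4515 0.1686 0.2014] yang 1.2148 w 1.005
rot share [ 0.0015  0.0026 -0.0001] rows>= 1
to [ 0.602  -0.3115  0.2   ] n 13 each [-0.0316 -0.0408  0.0001] total [-0.4111 -0.5301  0.0019]
at [0.4515 0.1686 0.2014] yang 1.2148 w 1.005
rot share [ 0.0007  0.003  -0.1958] rows>= 5
to [ 0.602  -0.3115  0.2   ] n 13 each [-0.0023 -0.0516  0.0001] total [-0.03   -0.6702  0.0019]
```

View pics/w6b.png

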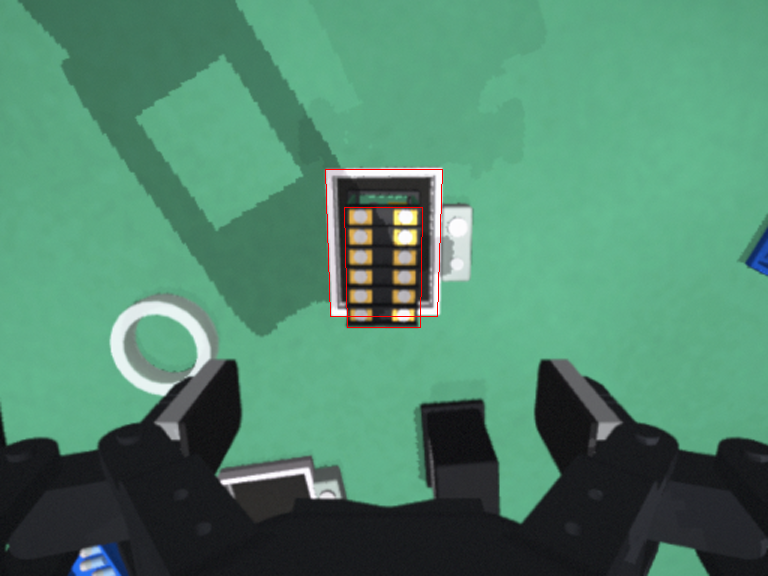

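open_mid stands centred in nest_mid: block at (383,265), rim 327-442. On to open_short.

jog_arm(travel=[[0,0,0],[0,0,0],[0,0,0],[0,0,0],[0,0,0],[-0.0023,-0.0516,0],[-0.0023,-0.0516,0],[-0.0023,-0.0516,0],[-0.0023,-0.0516,0],[-0.0023,-0.0516,0],[-0.0023,-0.0516,0],[-0.0023,-0.0516,0]], rotation=[[0,0,-0.039],[0,0,-0.039],[0,0,-0.039],[0,0,-0.039],[0,0,-0.0395],[0,0,0],[0,0,0],[0,0,0],[0,0,0],[0,0,0],[0,0,0],[0,0,0]], fingers=[-1,-1,-1,-1,-1,-1,-1,-1,-1,-1,-1,-1])

```text
clock: 17.03
eef_pos: [0.5284, -0.0924, 0.1952]
ee_rot: [[-0.967, -0.255, -0.003], [-0.255, 0.967, 0.001], [0.003, 0.002, -1.0]]
ft_force: [0.6, 0.4, 0.1]
width: 1.0
grip_force: 0.0
```

jog_arm(travel=[[-0.0023,-0.0516,0],[-0.0023,-0.0516,0],[-0.0023,-0.0516,0],[-0.0023,-0.0516,0],[-0.0023,-0.0516,0],[-0.0023,-0.0516,0],[0,0,0],[0,0,0],[0,0,0]], rotation=[[0,0,0],[0,0,0],[0,0,0],[0,0,0],[0,0,0],[0,0,0],[0,0,0],[0,0,0],[0,0,0]], fingers=[-1,-1,-1,-1,-1,-1,-1,-1,-1])

```text
clock: 17.78
eef_pos: [0.5975, -0.312, 0.1947]
ee_rot: [[-0.967, -0.255, -0.003], [-0.255, 0.967, 0.003], [0.002, 0.003, -1.0]]
ft_force: [0.6, -0.1, -0.1]
width: 1.0
grip_force: 0.0
```

```bash
python3 ov.py w7 wrist .602,-.3115,.259,.075,.042,.04 .602,-.3115,.259,.0,.048,.048;python3 plan.py 1.83 .602 -.3115 .2 .602 -.3115 .042
python3 - <<'E'
from h import *
d=load('w7');im=d['img'].astype(int)
# non-mat mask near object: mat is green with g dominant & bright
p=proj(d,[.602,-.3115,.075]);q=proj(d,[.602,-.3115,0]);print('proj centre top',p,'bottom',q)
g=im[:,:,1]; dark=((im.max(2)<95)|((im[:,:,0]>150)&(im[:,:,2]<im[:,:,0]+60)&(im[:,:,0]>im[:,:,1]-20))).astype(np.uint8)
n,l,st,c=cv2.connectedComponentsWithStats(dark)
for i in range(1,n):
    if st[i,4]>150: print(st[i].tolist(),c[i].round(1))
def mod(z,L,W):
    a=.259;R=np.array([[np.cos(a),-np.sin(a)],[np.sin(a),np.cos(a)]]);return [proj(d,[*(R@[i*L/2,j*W/2]+[.602,-.3115]),z]).round(1).tolist() for i,j in((1,1),(1,-1),(-1,-1),(-1,1))]
print(mod(.075,.042,.04),mod(0,.048,.048))
r=int(p[1]);print('row',r,[im[r,c_].tolist() for c_ in range(int(p[0])-34,int(p[0])+36,2)])
E
```

```text
17.8333 [ 0.59771186 -0.31135422  0.19531766]
at [ 0.5977 -0.3114  0.1953] yang 1.8293 w 1.002
rot share [ 0.0009 -0.0006 -0.0002] rows>= 1
to [ 0.602  -0.3115  0.2   ] n 1 each [-0.0055 -0.0017 -0.0062] total [-0.0055 -0.0017 -0.0062]
to [ 0.602  -0.3115  0.042 ] n 4 each [0.     0.     0.0527] total [0.     0.     0.2107]
proj centre top [257.53710785 193.19960368] bottom [257.44936068 173.58845243]
[184, 0, 114, 78, 5546] [240.9  31. ]
[386, 0, 126, 109, 8987] [455.1  52.3]
[104, 123, 63, 69, 1828] [133.2 156. ]
[85, 127, 22, 53, 497] [ 96.  151.3]
[97, 132, 21, 52, 505] [107.9 156.9]
[235, 151, 51, 68, 2845] [259.3 185.2]
[486, 236, 26, 40, 191] [499.1 256.3]
[0, 239, 512, 145, 41632] [250.  335.7]
[494, 256, 18, 33, 281] [505.3 274. ]
[[282.2, 218.0], [233.0, 218.2], [231.9, 167.3], [283.1, 167.2]] [[280.7, 196.3], [234.3, 196.4], [233.3, 150.1], [281.4, 150.0]]
row 193 [[72, 129, 100], [71, 128, 100], [70, 128, 100], [72, 129, 100], [71, 129, 100], [72, 130, 101], [48, 73, 63], [29, 29, 34], [33, 33, 32], [32, 31, 32], [35, 33, 36], [34, 33, 34], [32, 31, 34], [39, 36, 34], [39, 34, 32], [31, 30, 33], [29, 30, 33], [28, 28, 31], [28, 29, 33], [33, 31, 35], [28, 28, 31], [29, 30, 33], [37, 36, 34], [44, 41, 34], [40, 39, 39], [49, 48, 51], [44, 44, 46], [52, 53, 54], [48, 46, 38], [45, 42, 36], [30, 35, 35], [81, 138, 112], [102, 185, 142], [100, 183, 141], [100, 183, 143]]
```

By image code, the blob spans x 235-286 and y 151-219 against the model's 232-283 and 150-218. So open_short is about 2 mm further along tool +y. The purple look-alike ends about 90 mm away. Gripping.

jog_arm(travel=[[-0.006,0.001,0.03],[0,0,0.05],[0,0,0.05],[0,0,0.035],[0,0,0.02],[0,0,0.018],[0,0,0],[0,0,0],[0,0,0],[0,0,0],[0,0,0],[0,0,0]], rotation=[[0,0,0],[0,0,0],[0,0,0],[0,0,0],[0,0,0],[0,0,0],[0,0,0],[0,0,0],[0,0,0],[0,0,0],[0,0,0],[0,0,0]], fingers=[-1,-1,-1,-1,-1,-1,-1,1,1,1,1,1])

```text
clock: 18.83
eef_pos: [0.6044, -0.3119, 0.0472]
ee_rot: [[-0.967, -0.255, 0.004], [-0.255, 0.967, -0.003], [-0.003, -0.003, -1.0]]
ft_force: [0.8, 0.3, 6.6]
width: 0.458
grip_force: 61.7
```

jog_arm(travel=[[0,0,0],[0,0,0],[0,0,0]], rotation=[[0,0,0],[0,0,0],[0,0,0]], fingers=[1,1,1])

```text
clock: 19.08
eef_pos: [0.6044, -0.3119, 0.0472]
ee_rot: [[-0.967, -0.255, 0.004], [-0.255, 0.967, -0.002], [-0.003, -0.003, -1.0]]
ft_force: [0.9, -0.5, 5.0]
width: 0.462
grip_force: 62.0
```

```bash
python3 plan.py 1.383 .602 -.3115 .2 .6173 .0094 .2
```

```text
at [ 0.6044 -0.3119  0.0472] yang 1.8286 w 0.462
rot share [-0.0008  0.0012  0.1418] rows>= 4
to [ 0.602  -0.3115  0.2   ] n 4 each [ 0.0008 -0.     -0.0509] total [ 0.0032 -0.     -0.2037]
to [0.6173 0.0094 0.2   ] n 8 each [0.0075 0.053  0.    ] total [0.0598 0.4242 0.    ]
```

jog_arm(travel=[[0,0,-0.015],[0,0,-0.04],[0,0,-0.05],[0,0,-0.05],[0,0,-0.045],[0,0,0],[0,0,0],[0,0,0],[0,0,0],[0.008,0.03,0],[0.008,0.053,0],[0.008,0.053,0]], rotation=[[0,0,0],[0,0,0],[0,0,0],[0,0,0],[0,0,0],[0,0,0.0355],[0,0,0.0355],[0,0,0.0355],[0,0,0.0353],[0,0,0],[0,0,0],[0,0,0]], fingers=[1,1,1,1,1,1,1,1,1,1,1,1])

```text
clock: 20.08
eef_pos: [0.6032, -0.2074, 0.1944]
ee_rot: [[-0.982, 0.19, -0.001], [0.19, 0.982, 0.0], [0.001, 0.0, -1.0]]
ft_force: [0.8, 0.7, -1.6]
width: 0.459
grip_force: 61.2
```

jog_arm(travel=[[0.008,0.053,0],[0.008,0.053,0],[0.008,0.053,0],[0.007,0.053,0],[0.007,0.05,0],[0.006,0.028,0],[0,0,0],[0,0,0]], rotation=[[0,0,0],[0,0,0],[0,0,0],[0,0,0],[0,0,0],[0,0,0],[0,0,0],[0,0,0]], fingers=[1,1,1,1,1,1,1,1])

```text
clock: 20.75
eef_pos: [0.6116, 0.0139, 0.1946]
ee_rot: [[-0.983, 0.183, -0.001], [0.183, 0.983, -0.001], [0.001, -0.001, -1.0]]
ft_force: [-0.3, -0.5, -1.1]
width: 0.459
grip_force: 61.2
```

```bash
python3 plan.py 1.383  .6173 .0105 .08
```

```text
at [0.6116 0.0139 0.1946] yang 1.3863 w 0.459
rot share [-0.0002 -0.0002  0.001 ] rows>= 1
to [0.6173 0.0105 0.08  ] n 3 each [-0.0028 -0.001   0.0509] total [-0.0083 -0.003   0.1528]
```

jog_arm(travel=[[-0.0083,-0.003,0.03],[0,0,0.05],[0,0,0.045],[0,0,0.025],[0,0,0],[0,0,0],[0,0,0]], rotation=[[0,0,0.001],[0,0,0],[0,0,0],[0,0,0],[0,0,0],[0,0,0],[0,0,0]], fingers=[1,1,1,1,1,1,1])

```text
clock: 21.33
eef_pos: [0.6194, 0.0079, 0.0839]
ee_rot: [[-0.982, 0.191, 0.003], [0.191, 0.982, -0.001], [-0.003, -0.0, -1.0]]
ft_force: [0.7, -0.2, -0.3]
width: 0.465
grip_force: 61.1
```

```bash
python3 ov.py w8 wrist .6173,.0094,-.188,.016,.074,.074 .6173,.0105,-.188,.036,.048,.048;python3 plan.py 1.383  .6173 .0105 .0532
python3 - <<'E'
from h import *
im=cv2.imread('pics/w8b.png')[110:460,200:580];cv2.imwrite('pics/w8c.png',cv2.resize(im,None,fx=1.7,fy=1.7,interpolation=cv2.INTER_CUBIC))
E
```

```text
21.3833 [0.61999157 0.00809183 0.08469187]
at [0.62   0.0081 0.0847] yang 1.3792 w 0.459
rot share [ 0.      0.0015 -0.0012] rows>= 1
to [0.6173 0.0105 0.0532] n 1 each [0.0041 0.0025 0.042 ] total [0.0041 0.0025 0.042 ]
```

View pics/w8c.png

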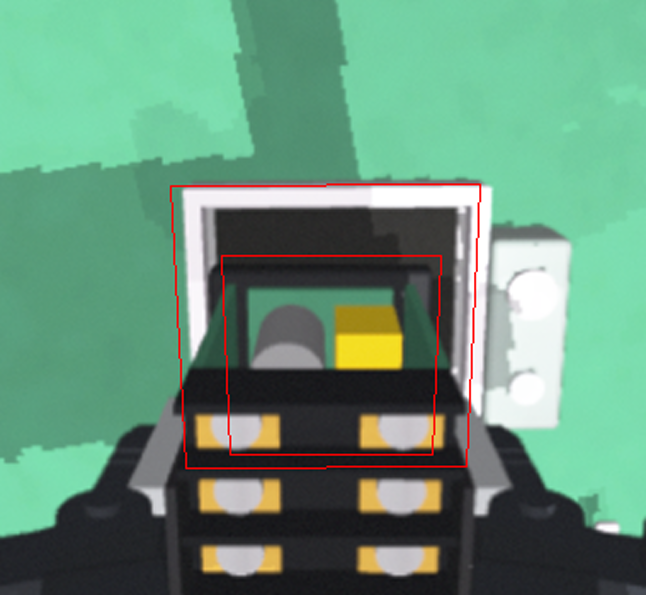

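Run:
```python
from h import *
d=load('w8');s=ctrl.sense();R=np.array(s['ee_rot']);c=np.array(s['eef_pos'])
for n,a,b,z in(('nest',337,186,.016),('bezel low',325,264,.037),('bezel topedge',325,264,.045),('bez L',208,270,.041),('bez R',442,270,.041)):
    p=onz(d,(a/1.7+200)/1.5,(b/1.7+110)/1.5,z);print(n,p.round(4),'tool',(R.T@(p-c)).round(4))
```

```text
nest [0.5818 0.0191 0.016 ] tool [0.0399 0.0035 0.0685]
bezel low [0.5953 0.0134 0.037 ] tool [0.0254 0.0005 0.0476]
bezel topedge [0.5935 0.0137 0.045 ] tool [0.0272 0.0005 0.0396]
bez L [ 0.5909 -0.0114  0.041 ] tool [ 0.025  -0.0247  0.0436]
bez R [0.6005 0.0381 0.041 ] tool [0.025  0.0257 0.0436]
```

Picture 14: rim x 182-493, bezel 208-442, so the tray is 3 mm further along +y. I'll correct that and lower.

jog_arm(travel=[[0.0012,0.004,0.0],[0,0,0.013],[0,0,0.011],[0,0,0.006],[0,0,0.0035],[0,0,0.0025],[0,0,0.0015],[0,0,0.001],[0,0,0],[0,0,0]], rotation=[[0,0,0],[0,0,0],[0,0,0],[0,0,0],[0,0,0],[0,0,0],[0,0,0],[0,0,0],[0,0,0],[0,0,0]], fingers=[1,1,1,1,1,1,1,1,1,1])

```text
clock: 22.22
eef_pos: [0.6179, 0.0122, 0.0534]
ee_rot: [[-0.982, 0.189, 0.001], [0.189, 0.982, -0.0], [-0.001, 0.0, -1.0]]
ft_force: [0.5, 0.3, -2.4]
width: 0.459
grip_force: 61.3
```

jog_arm(travel=[[0,0,0.001],[0,0,0.001],[0,0,0],[0,0,0]], rotation=[[0,0,0],[0,0,0],[0,0,0],[0,0,0]], fingers=[1,1,1,1])

```text
clock: 22.55
eef_pos: [0.6181, 0.0122, 0.0532]
ee_rot: [[-0.982, 0.189, 0.001], [0.189, 0.982, -0.0], [-0.001, -0.0, -1.0]]
ft_force: [-2.9, 1.6, 4.7]
width: 0.462
grip_force: 62.1
```

jog_arm(travel=[[0,0,0],[0,0,0],[0,0,0],[0,0,0],[0,0,0],[0,0,0],[0,0,-0.01],[0,0,-0.05],[0,0,-0.05],[0,0,-0.05],[0,0,-0.035],[0,0,0]], rotation=[[0,0,0],[0,0,0],[0,0,0],[0,0,0],[0,0,0],[0,0,0],[0,0,0],[0,0,0],[0,0,0],[0,0,0],[0,0,0],[0,0,0]], fingers=[-1,-1,-1,-1,-1,-1,-1,-1,-1,-1,-1,-1])

```text
clock: 23.55
eef_pos: [0.6225, 0.0118, 0.2073]
ee_rot: [[-0.982, 0.189, 0.016], [0.189, 0.982, -0.002], [-0.016, 0.001, -1.0]]
ft_force: [1.0, 0.1, 1.8]
width: 0.999
grip_force: 0.0
```

jog_arm(travel=[[0,0,0],[0,0,0],[0,0,0],[0,0,0]], rotation=[[0,0,0],[0,0,0],[0,0,0],[0,0,0]], fingers=[-1,-1,-1,-1])

```text
clock: 23.88
eef_pos: [0.6162, 0.0124, 0.1957]
ee_rot: [[-0.982, 0.19, -0.004], [0.19, 0.982, 0.0], [0.004, -0.0, -1.0]]
ft_force: [0.4, 0.2, 0.4]
width: 1.002
grip_force: 0.0
```

Run:
```python
from h import *
d=snap('wrist');save(d,'w9');im=d['img'].astype(int)
def mod(z,L):
    a=-.188;R=np.array([[np.cos(a),-np.sin(a)],[np.sin(a),np.cos(a)]]);return np.array([proj(d,[*(R@[i*L/2,j*L/2]+[.618,.0125]),z]) for i,j in((1,1),(1,-1),(-1,-1),(-1,1))]).round(0).tolist()
print('nest',mod(.016,.074),'block',mod(.081,.041))
white=(im.min(2)>150).astype(np.uint8)
n,l,st,c=cv2.connectedComponentsWithStats(white)
print([(st[i].tolist()) for i in range(1,n) if st[i,4]>100])
yel=((im[:,:,0]>150)&(im[:,:,0]-im[:,:,2]>60)).astype(np.uint8);ys,xs=np.nonzero(yel[120:240,200:320]);print('yellow bbox',xs.min()+200,xs.max()+200,ys.min()+120,ys.max()+120)
```

```text
nest [[296.0, 210.0], [222.0, 211.0], [220.0, 136.0], [299.0, 136.0]] block [[285.0, 216.0], [234.0, 216.0], [233.0, 166.0], [286.0, 166.0]]
[[166, 0, 83, 49, 1442], [349, 0, 85, 18, 522], [220, 136, 99, 76, 2126], [72, 166, 22, 10, 132], [80, 178, 21, 10, 122], [88, 190, 21, 9, 122], [84, 203, 21, 9, 116], [92, 214, 20, 9, 112], [328, 227, 7, 86, 459], [469, 281, 37, 22, 229]]
yellow bbox 236 281 158 211
```

Nest edges and screw rows match the centred model to within about 1 px, so all three are placed. Handing in.

```bash
python3 -c "
from bench import order
print(order.job_done())"
```

```text
the job is handed in; nothing more can be done
None
```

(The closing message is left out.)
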